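# Turn the mounting plate over and seat it on the wiring stand's pins

## Task

The white mounting plate leans on the plain rest with its steel rail hidden at the back. Take it by its black tab, turn it over so that the rail faces outward, and seat it fully home and flat on the two pins of the other stand, tab upward, then let go.

Things in the scene. Friction and masses are not known exactly. Their poses are not given: they have to be found in the camera images.
- plate_grip (a point): Middle of the black tab (50 wide, 45 long, 14 mm thick) atop the loose white plate (180 wide, 150 high, 6 mm, 0.25 kg). Axes: x across, y up the tab, z out of the rail face. Plate spans y -22.5 to -172.5 mm, same mid-plane and centre line. Mid-face rail 80 x 35 mm stands 7.5 mm off it. 26 mm square holes at x -68, y -57.5 and x +68, y -112.5 mm. At start z points into the rest, y up.
- rest: Fixed plain rest the plate starts on: two grey bars and a bottom lip reaching 20 mm out of its face, no pins, dark 190 mm square base; origin under the base. Face looks to its +x and up, top leaning 20 degrees back towards -x (the robot). The tab stands clear above it: grip across its thickness, fingers pointing along the tab's -y. The plate comes off straight up or square to the face.
- seat (a point): Where plate_grip belongs on the pinned stand, with the same axes: x across, y up the bed (20 degrees from upright, top towards the robot), z out of it. When both agree the plate is flat on the bars, rail outward, holes centred on the pins. Fit it along -z from 30 mm or more off. The holes have 8 mm play all round: once released the plate slips about 8 mm along -y and hangs on the pins.
- pin_stand: Fixed pinned stand, like the rest but without lip; origin under its dark 190 mm square base. Bed: two grey bars 40 mm wide, 100 mm apart, ending 3 mm below the plate's top edge when it is at the seat. Two 10 mm brass pins stand 20 mm out square to the bars, in seat axes at x -68, y -57.5 mm (higher) and x +68, y -112.5 mm (lower). The rail side of the plate faces away from it when done.

How it is judged:
At the end, for the whole second after the job is handed in: The plate hangs on both pins of the pinned stand, tab upward and rail outward: plate_grip within 16 mm of the seat, at most 7 mm proud of the bed, flat and square to 10 degrees, and released (distance between plate_grip and seat below 0.016 m and z of plate_grip in the frame of seat below 0.007 m and angle between the z axis of plate_grip and the z axis of seat, either way round below 0.18 rad and angle between the x axis of plate_grip and the x axis of seat, either way round below 0.18 rad and angle between plate_grip's own z axis and vertical below 1.4 rad and angle between plate_grip's own y axis and vertical below 0.6 rad); the robot touches nothing.
It also fails if it takes over 53 s, if anything falls off the work surface, if the arm or the gripper's body presses on something with over 40 N, if the wrist force passes 120 N, or if a joint passes its speed limit or range.

## Robot

A 6-joint arm with a two-finger parallel gripper is mounted at the origin on the work surface. World frame = base frame: x ahead of the robot, y to its left, z up, the work surface at z = 0. Lengths are in m, angles in rad, forces in N, time in s.
With the tool pointing down it reaches from about 0.4 to 0.825 m from the base axis. Payload 7 kg.
Tool frame: the origin (TCP) lies midway between the tips of the shut fingers; the grasp point (between the pads) lies 19 mm behind it; z points along the fingers, y is the line along which they close (so a half turn about z gives the same grasp; the last joint's range is limited). The gripper opens to 88 mm and grips with 3 to 60 N. Pads are 19 mm wide; open, the fingers measure 130 mm over their backs; the gripper's body (78 mm by 193 mm) begins 47 mm behind the grasp point.
Start: joints at [1.55, 0.359, 0.012, 0, -1.224, -0.288], TCP at [0.205, 0.643, 0.227] pointing down, gripper open.
Joint ranges: [-3.07, 3.07], [-1.43, 2.12], [-1.02, 1.25], [-3.03, 1.67], [-3.05, -0], [-3.03, 3.03]. Speed limits (rad/s): [2.39, 2.39, 3.01, 3.14, 3.14, 3.14].

## Interface

Orientations are given as [roll, pitch, yaw] about the fixed x, y, z axes, in that order (R = Rz(yaw) Ry(pitch) Rx(roll)).
In Python, from station import arm gives the robot as it stands.
- The arm moves only by the tool servo_tool, never from a script. Its argument "deltas" is a list of rows, each a list of 7 numbers: the closure, from -1 (fully open) to 1 (shut), then the shift along the tool's x, y, z in mm, then the turn, a rotation vector about the tool's x, y, z in degrees. In form: [[gripper, x, y, z, ax, ay, az], ...]. A call has 1 to 20 rows; each row shifts and turns the commanded pose from where the row before left it, along the tool's axes as they then stand; what a row does not reach is not made up. A row lasts 1/12 s, in which the tool goes at most 41.7 mm and 7.16 degrees, less where a joint would pass 70% of its speed; a pose out of reach is approached as far as the arm can. A call is refused whole if a number of a shift passes 41.7 or a number of a turn 7.16, either way. A call with a gripper value outside its range is refused whole. The fingers move at their own pace and stop on an object; "squeeze" is the grip in N (left out, the last holds). Time passes only in rows, so rows that do not move let the fingers close. It gives the time, the measured TCP pose, the force, the opening and the grip force at its end, in the units of the state.
- arm.get_state(): the state, without advancing time (a new reading comes with each control period).
- arm.grab_frame(name): name is "side" or "top" or "wrist"; returns a dict with "color" (420x560x3 uint8, red, green, blue), "K" (3x3 intrinsics, pixels), "distortion" ([k1, k2, p1, p2, k3] as OpenCV has them; the pictures are not rectified), "position" and "orientation" of the camera in the world. Camera axes: x right, y down, z forward; pixel columns grow to the right and rows downward; lengths in m; the calibration is good to about 2 mm. A picture is of the moment at which its call begins. There is no depth.
- arm.job_done(): hands the job in; it is judged then, once.
Trained networks look in a picture, given as the dict that the camera call returned (one of the last four; its "shot" number tells which), for a name from the list of things; names that differ only in an ending like _2 or _b are one class to them, and where a whole thing is asked for, a point or a joint stands for the part that bears it (a point fixed in the world has none). Each returns a list of dicts, best first, with "conf" (0 to 1); they miss things now and then, are a little off and sometimes report something else, mostly with a low value. They report only what shows in the picture. A call takes as long as a camera call.
- arm.recognise(query, picture): "at" ([x, y, z] in m, in the coordinates of the camera as it stood for that picture, good to about 4 mm: the middle of the surface that is visible of it).
The state is a dict: "t": time; "q": joint angles; "qd": joint speeds; "joint_efforts": joint torques, N m; "eef_pos": TCP position; "ee_rot": TCP orientation; "force": force on the tool from outside, world axes, zero at the start; "moment": the same for the moment, N m; "width": finger opening in m; "gripper_force": force on a finger pad.
Only numpy, scipy, OpenCV 4.12 (cv2) and the standard library are available. Lean on these libraries where they do the work, as an engineer would, in place of code of your own. Each camera call takes 0.05 s, during which the arm holds its last target. There are 200 camera calls.

## Working session

There is one attempt and no reset: what is moved stays moved. The work goes in short steps, Python scripts to look and compute and a tool call to move; the robot and the scene stay as the last step left them, time stands still between calls to the robot, and variables do not carry over. Pictures are saved under pics/ and viewed, at most 10 in all, crops included, and the job is handed in when it is done.

Besides the shell and the picture viewer there is one more tool, called after ">>>" as name([rows], argument=value, ...), one row to a line, values as JSON. servo_tool: Moves the arm, as the interface text tells. Its arguments: {"type":"object","properties":{"deltas":{"type":"array","items":{"type":"array","items":{"type":"number"}}},"squeeze":{"type":"number"}},"required":["deltas"]}

```bash
mkdir -p pics
cat > h.py <<'E'
import numpy as np,cv2
from scipy.spatial.transform import Rotation as R
from station import arm
def Rm(o): 
    o=np.array(o,float)
    return o if o.shape==(3,3) else R.from_euler('xyz',o).as_matrix()
def world(f,p): return Rm(f['orientation'])@np.array(p)+np.array(f['position'])
def proj(f,P):
    Rc=Rm(f['orientation']); P=np.atleast_2d(P)
    pc=(P-np.array(f['position']))@Rc
    return cv2.projectPoints(pc,np.zeros(3),np.zeros(3),np.array(f['K'],float),np.array(f['distortion'],float))[0][:,0]
E
python3 - <<'E'
from h import *
print(arm.get_state())
ims=[]
for n in ['side','top']:
    f=arm.grab_frame(n); print(n,f['position'],f['orientation'],f['K'])
    ims.append(f['color'])
    for q in ['plate_grip','rest','seat','pin_stand']:
        for d in arm.recognise(q,f)[:2]:
            w=world(f,d['at']); print(q,round(d['conf'],2),w.round(3),proj(f,w).round())
    cv2.imwrite(f'pics/{n}0.png',f['color'][:,:,::-1])
E
```

```text
{'t': 0.0, 'q': array([ 1.55009055e+00,  3.59385446e-01,  1.10466598e-02, -3.44381644e-04,
       -1.22410428e+00, -2.88129181e-01]), 'qd': array([-0.0006939 , -0.00052584, -0.00145361, -0.00095957, -0.0013647 ,
        0.0003641 ]), 'joint_efforts': array([ 9.08765778e-04, -5.82712841e+01,  2.93042529e+01,  6.99683368e+00,
        6.95352210e-03, -1.65289262e-04]), 'eef_pos': array([0.2050258 , 0.64258654, 0.22561935]), 'ee_rot': array([ 3.13992179e+00, -1.57587424e-04, -3.08952114e-01]), 'force': array([0.34031238, 0.01006426, 1.11731188]), 'moment': array([ 0.01567412, -0.00604624, -0.07468298]), 'gripper_force': 0.0, 'width': 0.0876053385368142}
side [0.47159551 0.47034434 0.59755203] [-2.33171619e+00  1.89430873e-03 -2.89534557e+00] [[396.72213082   0.         281.56263344]
 [  0.         396.72213082 210.92056807]
 [  0.           0.           1.        ]]
plate_grip 0.65 [ 0.616 -0.142  0.011] [[286. 207.]]
plate_grip 0.61 [0.582 0.183 0.165] [[254. 289.]]
rest 0.98 [0.559 0.198 0.014] [[270. 357.]]
seat 0.6 [ 0.61  -0.138  0.011] [[289. 208.]]
pin_stand 0.87 [ 0.612 -0.143  0.011] [[288. 207.]]
top [ 0.53198951 -0.00299736  0.78617051] [-3.01088906 -0.00953027 -1.55595809] [[394.68761888   0.         277.62247735]
 [  0.         394.68761888 204.5662584 ]
 [  0.           0.           1.        ]]
plate_grip 0.88 [0.589 0.165 0.169] [[168. 218.]]
rest 0.9 [0.557 0.154 0.01 ] [[194. 242.]]
seat 0.77 [ 0.627 -0.169  0.011] [[358. 209.]]
pin_stand 0.94 [ 0.624 -0.171  0.014] [[360. 211.]]
pin_stand 0.48 [0.557 0.155 0.011] [[193. 242.]]
```

View pics/side0.png

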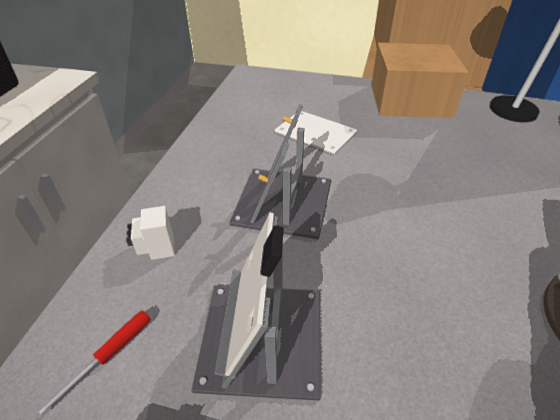

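View pics/top0.png

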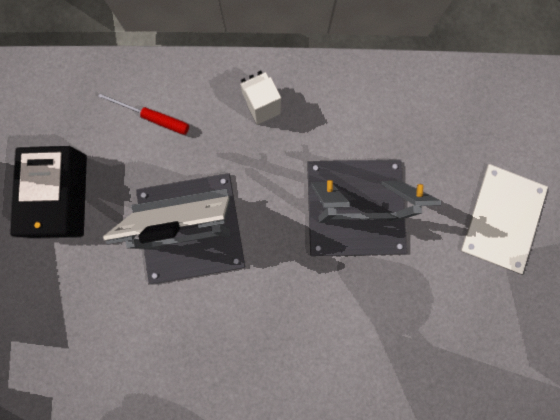

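The side view shows the plate on the near rest (tab ~(272,250)) and the pins at ~(286,119) and (263,178). The top view has the plate at left (tab ~(160,231)), pins at (330,186) and (420,190), and both stands facing +x. I'll zoom in for corner pixels.

Run:
```python
import cv2,numpy as np
t=cv2.imread('pics/top0.png'); s=cv2.imread('pics/side0.png')
a=cv2.resize(t[165:255,100:250],None,fx=5.3,fy=5.3,interpolation=cv2.INTER_CUBIC)
cv2.imwrite('pics/tc.png',a)
cv2.imwrite('pics/sc.png',cv2.resize(s[205:385,205:320],None,fx=3.3,fy=3.3,interpolation=cv2.INTER_CUBIC))
for n,i in (('top',t),('side',s)):
    h=cv2.cvtColor(i,cv2.COLOR_BGR2HSV); m=cv2.inRange(h,(8,150,120),(28,255,255))
    k,l,st,c=cv2.connectedComponentsWithStats(m)
    for j in range(1,k):
        if st[j,4]>15:
            p=np.argwhere(l==j)[:,::-1]; print(n,st[j],c[j].round(1),cv2.minAreaRect(p.astype(np.float32)))
```

```text
top [327 180   6  12  64] [329.4 185.2] ((329.5, 185.5), (11.0, 5.0), 90.0)
top [417 184   6  13  68] [419.4 190.2] ((419.5, 190.0), (12.0, 5.0), 90.0)
top [ 34 222   6   6  28] [ 36.8 224.6] ((36.5, 224.5), (5.0, 5.0), 90.0)
side [283 117   9   6  29] [287.  119.2] ((287.10003662109375, 119.3000259399414), (8.497057914733887, 3.130495071411133), 26.56505012512207)
side [259 175   9   7  41] [262.9 178.1] ((262.9000244140625, 178.1999969482422), (9.838699340820312, 4.0249223709106445), 26.56505012512207)
```

View pics/tc.png

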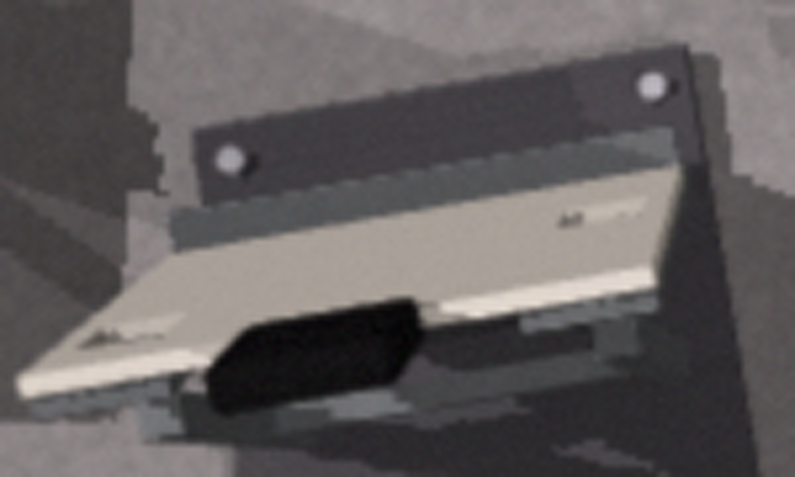

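View pics/sc.png

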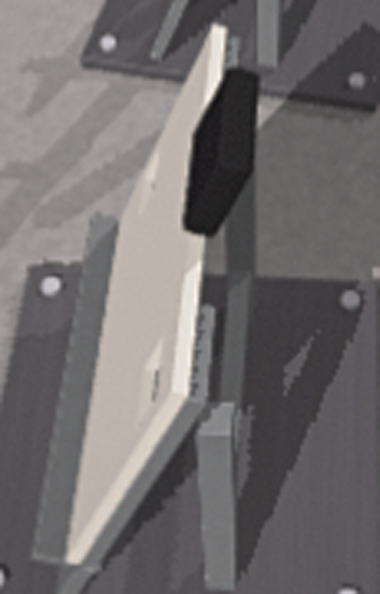

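```bash
cat >> h.py <<'E'
from scipy.optimize import least_squares
def frame(p,flip):
    # p x,y,z,yaw ; axes columns
    L=np.radians(20); y=np.array([-np.sin(L),0,np.cos(L)]); z=np.array([np.cos(L),0,np.sin(L)])
    if flip: z=-z
    M=np.stack([np.cross(y,z),y,z],1)
    return R.from_euler('z',p[3]).as_matrix()@M, np.array(p[:3])
def fit(obs,flip,p0):
    def res(p):
        M,t=frame(p,flip); return np.concatenate([(proj(f,t+M@np.array(q))[0]-u) for f,q,u in obs])
    s=least_squares(res,p0,x_scale=[.01,.01,.01,.05],loss='soft_l1'); return s.x,res(s.x).reshape(-1,2)
E
python3 - <<'E'
from h import *
T=arm.grab_frame('top');S=arm.grab_frame('side')
P=[(T,(-.09,-.0225,-.003),(103.4,235.8)),(T,(.09,-.0225,-.003),(224,215.6)),(T,(.09,-.1725,-.003),(228.3,196.1)),(T,(-.09,-.1725,-.003),(132.5,212.5)),
(S,(-.09,-.0225,-.003),(258,323.8)),(S,(-.09,-.1725,-.003),(225.6,375.3)),(S,(.09,-.0225,-.003),(270.2,212.6))]
x,r=fit(P,True,[.58,.17,.2,0]);print(x.round(4),r.round(1).tolist())
P=[(T,(.068,-.1125,.010),(329.4,185.5)),(T,(-.068,-.0575,.010),(419.4,190.2)),(S,(.068,-.1125,.010),(262.9,178.1)),(S,(-.068,-.0575,.010),(287,119.2))]
y,r=fit(P,False,[.58,-.17,.2,0]);print(y.round(4),r.round(1).tolist())
np.save('plate.npy',x);np.save('seat.npy',y)
# consistency w base: screws
def ray(f,u,h):
    n=cv2.undistortPoints(np.array([[u]],float),np.array(f['K'],float),np.array(f['distortion'],float))[0,0]
    d=Rm(f['orientation'])@np.array([n[0],n[1],1]);o=np.array(f['position']);return o+d*(h-o[2])/d[2]
for scr in ([(143.5,195),(223,181.2),(236,262),(155,275)],[(316,168),(395,167),(400,246),(318,248)]):
    q=np.array([ray(T,u,.012) for u in scr]); c=q.mean(0); e=q[0]-q[1]+q[3]-q[2]; print(c.round(4),'yaw',-np.arctan2(e[0],e[1]),np.linalg.norm(e)/2)
def grasp(p,flip,yt):
    M,t=frame(p,flip); return M,t
M,t=frame(x,True); # tool z=-y ; tool y = yt*z
for yt in(1,-1):
    Z=-M[:,1];Y=yt*M[:,2];G=np.stack([np.cross(Y,Z),Y,Z],1);print(yt,R.from_matrix(G).as_euler('xyz').round(3))
E
```

```text
[0.5629 0.1598 0.2203 0.1941] [[0.5, 1.5], [-0.9, 0.4], [0.0, 0.6], [0.3, 1.2], [-0.8, -0.3], [-0.7, -0.2], [-1.0, 0.0]]
[ 0.6077 -0.1664  0.2214  0.0336] [[0.1, 0.6], [-0.0, 0.4], [-0.6, -0.2], [-0.6, -0.0]]
[0.5851 0.1639 0.012 ] yaw 0.1828310207528932 0.1595105092767307
[ 0.6321 -0.1672  0.012 ] yaw 0.034419598416828734 0.16080101739949193
1 [-2.793  0.    -1.377]
-1 [2.793 0.    1.765]
```

```bash
cat >> h.py <<'E'
def tool(p,flip,off,yoff=.003):
    """TCP pose holding plate at plate frame p, off=offset in plate axes (m)"""
    M,t=frame(p,flip); s=-1
    Z=-M[:,1];Y=s*M[:,2];G=np.stack([np.cross(Y,Z),Y,Z],1)
    return G,t+M@(np.array(off)+[0,yoff-.019,0])
def row(G0,p0,G1,p1,N):
    """constant row repeated N times"""
    w=R.from_matrix(G0.T@G1).as_rotvec()/N; r=R.from_rotvec(w).as_matrix()
    A=np.zeros((3,3));X=np.eye(3)
    for k in range(N): A+=X; X=X@r
    v=np.linalg.solve(A,G0.T@(p1-p0))
    return np.r_[v*1e3,np.degrees(w)].round(2)
def cur():
    s=arm.get_state(); return Rm(s['ee_rot']),np.array(s['eef_pos'])
E
python3 - <<'E'
from h import *
x=np.load('plate.npy'); G,p=tool(x,True,[0,.13,0]); G0,p0=cur()
print(p, R.from_matrix(G).as_euler('xyz'))
print(row(G0,p0,G,p0+[0,0,.12],20).tolist())
print(row(G,p0+[0,0,.12],G,p,30).tolist())
E
```

```text
[0.52465205 0.15232343 0.32739816] [2.7925268  0.         1.76486677]
[0.84, 0.97, -5.92, -0.61, 1.04, -5.87]
[-18.1, 6.64, 3.1, 0.0, 0.0, 0.0]
```

>>> servo_tool([
  [-1, 0.84, 0.97, -5.92, -0.61, 1.04, -5.87],
  [-1, 0.84, 0.97, -5.92, -0.61, 1.04, -5.87],
  [-1, 0.84, 0.97, -5.92, -0.61, 1.04, -5.87],
  [-1, 0.84, 0.97, -5.92, -0.61, 1.04, -5.87],
  [-1, 0.84, 0.97, -5.92, -0.61, 1.04, -5.87],
  [-1, 0.84, 0.97, -5.92, -0.61, 1.04, -5.87],
  [-1, 0.84, 0.97, -5.92, -0.61, 1.04, -5.87],
  [-1, 0.84, 0.97, -5.92, -0.61, 1.04, -5.87],
  [-1, 0.84, 0.97, -5.92, -0.61, 1.04, -5.87],
  [-1, 0.84, 0.97, -5.92, -0.61, 1.04, -5.87],
  [-1, 0.84, 0.97, -5.92, -0.61, 1.04, -5.87],
  [-1, 0.84, 0.97, -5.92, -0.61, 1.04, -5.87],
  [-1, 0.84, 0.97, -5.92, -0.61, 1.04, -5.87],
  [-1, 0.84, 0.97, -5.92, -0.61, 1.04, -5.87],
  [-1, 0.84, 0.97, -5.92, -0.61, 1.04, -5.87],
  [-1, 0.84, 0.97, -5.92, -0.61, 1.04, -5.87],
  [-1, 0.84, 0.97, -5.92, -0.61, 1.04, -5.87],
  [-1, 0.84, 0.97, -5.92, -0.61, 1.04, -5.87],
  [-1, 0.84, 0.97, -5.92, -0.61, 1.04, -5.87],
  [-1, 0.84, 0.97, -5.92, -0.61, 1.04, -5.87],
])

```text
t: 2.27
eef_pos: [0.2049, 0.6429, 0.3469]
ee_rot: [2.791, -0.0, 1.77]
force: [0.2, 0.8, 0.6]
width: 0.0879
gripper_force: 0.0
```

>>> servo_tool([
  [-1, -27, 10, 4.7, 0, 0, 0],
  [-1, -27, 10, 4.7, 0, 0, 0],
  [-1, -27, 10, 4.7, 0, 0, 0],
  [-1, -27, 10, 4.7, 0, 0, 0],
  [-1, -27, 10, 4.7, 0, 0, 0],
  [-1, -27, 10, 4.7, 0, 0, 0],
  [-1, -27, 10, 4.7, 0, 0, 0],
  [-1, -27, 10, 4.7, 0, 0, 0],
  [-1, -27, 10, 4.7, 0, 0, 0],
  [-1, -27, 10, 4.7, 0, 0, 0],
  [-1, -27, 10, 4.7, 0, 0, 0],
  [-1, -27, 10, 4.7, 0, 0, 0],
  [-1, -27, 10, 4.7, 0, 0, 0],
  [-1, -27, 10, 4.7, 0, 0, 0],
  [-1, -27, 10, 4.7, 0, 0, 0],
  [-1, -27, 10, 4.7, 0, 0, 0],
  [-1, -27, 10, 4.7, 0, 0, 0],
  [-1, -27, 10, 4.7, 0, 0, 0],
  [-1, -27, 10, 4.7, 0, 0, 0],
  [-1, -27, 10, 4.7, 0, 0, 0],
])

```text
t: 3.93
eef_pos: [0.5258, 0.1542, 0.3267]
ee_rot: [2.79, -0.002, 1.765]
force: [0.8, 0.8, 0.1]
width: 0.0879
gripper_force: 0.0
```

Run:
```python
from h import *
s=arm.get_state();print(s['q'].round(2))
x=np.load('plate.npy')
f=arm.grab_frame('wrist')
for d in arm.recognise('plate_grip',f)[:2]: print(d['conf'],world(f,d['at']).round(4))
M,t=frame(x,True)
im=f['color'][:,:,::-1].copy()
pts=[(-.025,.0225,-.007),(.025,.0225,-.007),(.025,.0225,.007),(-.025,.0225,.007),(-.09,-.0225,-.003),(.09,-.0225,-.003),(.09,-.1725,-.003),(-.09,-.1725,-.003)]
for u in proj(f,np.array([t+M@np.array(q) for q in pts])): cv2.drawMarker(im,tuple(int(round(a)) for a in u),(0,0,255),0,9)
cv2.imwrite('pics/w1.png',im)
G0,p0=cur();G,p=tool(x,True,[0,.13,0]);print(p0,p);G,p=tool(x,True,[0,0,0]);print(row(G0,p0,G,p,12).tolist())
```

```text
[ 0.77 -0.13 -0.47  0.23 -0.94  2.45]
0.89 [0.5573 0.173  0.2132]
[0.52644164 0.15264929 0.32623878] [0.52465205 0.15232343 0.32739816]
[0.0, -0.11, 10.69, 0.0, 0.0, -0.02]
```

View pics/w1.png

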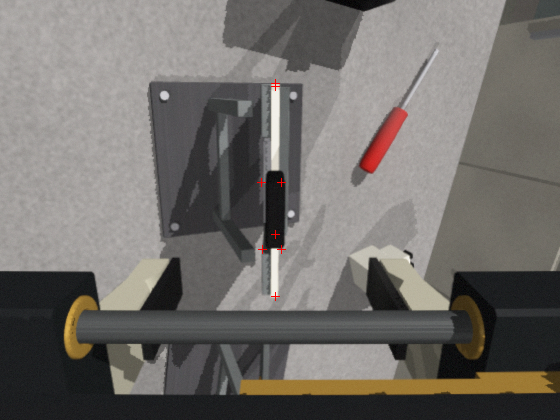

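The wrist view shows the tab at about x 266–285, y 171–248, between the open fingers. My prediction sits about 3 mm too far inward, so I'll shift 2 mm along tool +y and descend.

>>> servo_tool([
  [-1, 0, 1, 10.7, 0, 0, 0],
  [-1, 0, 1, 10.7, 0, 0, 0],
  [-1, 0, 0, 10.7, 0, 0, 0],
  [-1, 0, 0, 10.7, 0, 0, 0],
  [-1, 0, 0, 10.7, 0, 0, 0],
  [-1, 0, 0, 10.7, 0, 0, 0],
  [-1, 0, 0, 10.7, 0, 0, 0],
  [-1, 0, 0, 10.7, 0, 0, 0],
  [-1, 0, 0, 10.7, 0, 0, 0],
  [-1, 0, 0, 10.7, 0, 0, 0],
  [-1, 0, 0, 10.7, 0, 0, 0],
  [-1, 0, 0, 10.7, 0, 0, 0],
  [-1, 0, 0, 0, 0, 0, 0],
])

```text
t: 5.12
eef_pos: [0.5696, 0.1646, 0.2043]
ee_rot: [2.794, -0.0, 1.765]
force: [-0.6, -0.4, 0.4]
width: 0.0874
gripper_force: 0.0
```

Run:
```python
from h import *
s=arm.get_state();print(s['q'].round(2),s['force'])
f=arm.grab_frame('wrist'); g=arm.grab_frame('side')
cv2.imwrite('pics/w2.png',np.hstack([cv2.resize(f['color'],(400,300)),cv2.resize(g['color'][160:400,160:400],(300,300))])[:,:,::-1])
x=np.load('plate.npy');G0,p0=cur();G,p=tool(x,True,[0,0,0]);print(G0.T@(p-p0)*1e3)
```

```text
[ 0.71  0.04 -0.61  0.29 -0.63  2.41] [-0.55610909 -0.39717373  0.35180475]
[-3.52408811 -2.77354905  0.16753397]
```

View pics/w2.png

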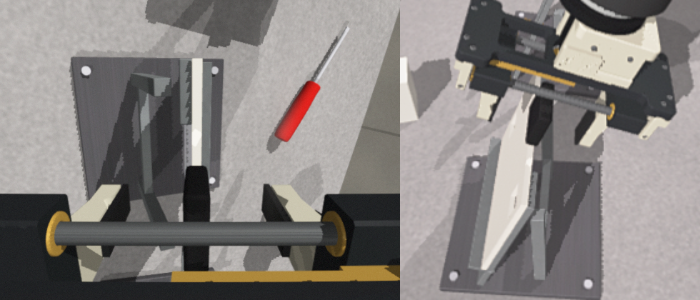

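The tab is centred between the pads at x≈196 in the left half. Closing on it.

>>> servo_tool([
  [1, 0, 0, 0, 0, 0, 0],
  [1, 0, 0, 0, 0, 0, 0],
  [1, 0, 0, 0, 0, 0, 0],
  [1, 0, 0, 0, 0, 0, 0],
  [1, 0, 0, 0, 0, 0, 0],
  [1, 0, 0, 0, 0, 0, 0],
  [1, 0, 0, 0, 0, 0, 0],
  [1, 0, 0, 0, 0, 0, 0],
  [1, 0, 0, 0, 0, 0, 0],
  [1, 0, 0, 0, 0, 0, 0],
], squeeze=45)

```text
t: 6.05
eef_pos: [0.5703, 0.1646, 0.2063]
ee_rot: [2.792, -0.001, 1.765]
force: [0.5, -0.4, -0.3]
width: 0.0265
gripper_force: 0.0
```

>>> servo_tool([
  [1, 0, 0, 0, 0, 0, 0],
  [1, 0, 0, 0, 0, 0, 0],
  [1, 0, 0, 0, 0, 0, 0],
  [1, 0, 0, 0, 0, 0, 0],
  [1, 0, 0, 0, 0, 0, 0],
])

```text
t: 6.47
eef_pos: [0.5701, 0.1645, 0.2062]
ee_rot: [2.792, -0.001, 1.765]
force: [-2.7, 1.3, 1.7]
width: 0.0139
gripper_force: 45.0
```

>>> servo_tool([
  [1, 0, 1, -1, 0, 0, 0],
  [1, 0, 1, -4, 0, 0, 0],
  [1, 0, 1, -8, 0, 0, 0],
  [1, 0, 0.5, -12, 0, 0, 0],
  [1, 0, 0.5, -12, 0, 0, 0],
  [1, 0, 0.5, -12, 0, 0, 0],
  [1, 0, 0.5, -12, 0, 0, 0],
  [1, 0, 0.5, -12, 0, 0, 0],
  [1, 0, 0.5, -12, 0, 0, 0],
  [1, 0, 0.5, -12, 0, 0, 0],
  [1, 0, 0.5, -12, 0, 0, 0],
  [1, 0, 0.5, -12, 0, 0, 0],
  [1, 0, 0.5, -12, 0, 0, 0],
  [1, 0, 0.5, -12, 0, 0, 0],
  [1, 0, 0.5, -12, 0, 0, 0],
  [1, 0, 0.5, -12, 0, 0, 0],
  [1, 0, 0.5, -12, 0, 0, 0],
  [1, 0, 0.5, -12, 0, 0, 0],
  [1, 0, 0.5, -12, 0, 0, 0],
  [1, 0, 0.5, -12, 0, 0, 0],
])

```text
t: 8.13
eef_pos: [0.5074, 0.1518, 0.4153]
ee_rot: [2.791, -0.002, 1.765]
force: [-0.5, -0.1, -2.8]
width: 0.0138
gripper_force: 45.0
```

Run:
```python
from h import *
s=arm.get_state();print(s['q'].round(2),s['force'],s['width'])
f=arm.grab_frame('side'); g=arm.grab_frame('top')
cv2.imwrite('pics/l1.png',np.hstack([cv2.resize(f['color'],(400,300)),cv2.resize(g['color'],(400,300))])[:,:,::-1])
x=np.load('seat.npy');G0,p0=cur();G,p=tool(x,False,[0,0.03,.07])
print(p0,p,R.from_matrix(G).as_euler('xyz'))
Gm=G0@R.from_euler('z',-180,degrees=True).as_matrix()
for sg in(1,): print(R.from_matrix(Gm.T@G).as_rotvec(degrees=True))
a=np.radians(6.9231); 
# interim: rotate 180 in place about tool z (26 rows) then transfer
print(row(Gm,p0,G,p+[0,0,p0[2]-p[2]],20).tolist()); print(row(G,p+[0,0,p0[2]-p[2]],G,p,12).tolist())
```

```text
[ 0.81 -0.19 -0.32  0.22 -1.16  2.47] [-0.49555293 -0.13563556 -2.80334034] 0.013777364200032432
[0.50808245 0.15224654 0.41693715] [ 0.66864522 -0.16431528  0.25845141] [-2.79252680e+00  2.22044605e-16 -1.53715545e+00]
[-0.24501238  3.34696287  8.61048597]
[16.68, -5.75, 2.08, -0.01, 0.17, 0.43]
[0.0, 4.52, 12.41, 0.0, 0.0, 0.0]
```

View pics/l1.png

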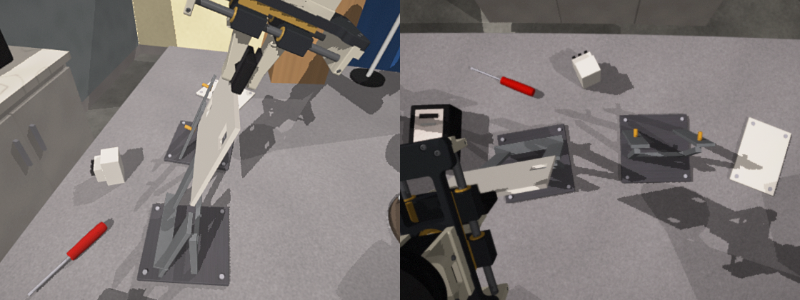

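The plate hangs clear of the rest in the grip, bottom above the rest in both views. Turning it over now.

>>> servo_tool([
  [1, 0, 0, 0, 0, 0, 3],
  [1, 0, 0, 0, 0, 0, 6],
  [1, 0, 0, 0, 0, 0, 7],
  [1, 0, 0, 0, 0, 0, 7],
  [1, 0, 0, 0, 0, 0, 7],
  [1, 0, 0, 0, 0, 0, 7],
  [1, 0, 0, 0, 0, 0, 7],
  [1, 0, 0, 0, 0, 0, 7],
  [1, 0, 0, 0, 0, 0, 7],
  [1, 0, 0, 0, 0, 0, 7],
  [1, 0, 0, 0, 0, 0, 7],
  [1, 0, 0, 0, 0, 0, 7],
  [1, 0, 0, 0, 0, 0, 7],
  [1, 0, 0, 0, 0, 0, 7],
  [1, 0, 0, 0, 0, 0, 7],
  [1, 0, 0, 0, 0, 0, 7],
  [1, 0, 0, 0, 0, 0, 7],
  [1, 0, 0, 0, 0, 0, 7],
  [1, 0, 0, 0, 0, 0, 7],
  [1, 0, 0, 0, 0, 0, 7],
])

```text
t: 9.9
eef_pos: [0.5077, 0.1519, 0.4133]
ee_rot: [-2.888, -0.242, -0.628]
force: [0.5, -0.4, -2.3]
width: 0.0136
gripper_force: 45.0
```

>>> servo_tool([
  [1, 0, 0, 0, 0, 0, 7],
  [1, 0, 0, 0, 0, 0, 7],
  [1, 0, 0, 0, 0, 0, 7],
  [1, 0, 0, 0, 0, 0, 7],
  [1, 0, 0, 0, 0, 0, 7],
  [1, 0, 0, 0, 0, 0, 7],
  [1, 0, 0, 0, 0, 0, 7],
  [1, 0, 0, 0, 0, 0, 5],
  [1, 0, 0, 0, 0, 0, 0],
  [1, 0, 0, 0, 0, 0, 0],
])

```text
t: 10.73
eef_pos: [0.5078, 0.1519, 0.4136]
ee_rot: [-2.796, 0.054, -1.521]
force: [0.8, 0.0, -2.3]
width: 0.0138
gripper_force: 45.0
```

Run:
```python
from h import *
s=arm.get_state();print(s['q'].round(2),s['width'])
x=np.load('seat.npy');G0,p0=cur();G,p=tool(x,False,[0,0.03,.07]);pa=p+[0,0,p0[2]-p[2]]
print(row(G0,p0,G,pa,24).tolist()); print(row(G,pa,G,p,12).tolist())
```

```text
[ 0.81 -0.18 -0.32  0.22 -1.15 -0.83] 0.013797189126753415
[13.44, -5.91, 1.74, 0.01, 0.13, -0.01]
[0.0, 4.42, 12.15, 0.0, 0.0, 0.0]
```

>>> servo_tool([
  [1, 8, -3.5, 1, 0, 0.16, 0],
  [1, 16.5, -7.3, 2.15, 0, 0.16, 0],
  [1, 16.5, -7.3, 2.15, 0, 0.16, 0],
  [1, 16.5, -7.3, 2.15, 0, 0.16, 0],
  [1, 16.5, -7.3, 2.15, 0, 0.16, 0],
  [1, 16.5, -7.3, 2.15, 0, 0.16, 0],
  [1, 16.5, -7.3, 2.15, 0, 0.16, 0],
  [1, 16.5, -7.3, 2.15, 0, 0.16, 0],
  [1, 16.5, -7.3, 2.15, 0, 0.16, 0],
  [1, 16.5, -7.3, 2.15, 0, 0.16, 0],
  [1, 16.5, -7.3, 2.15, 0, 0.16, 0],
  [1, 16.5, -7.3, 2.15, 0, 0.16, 0],
  [1, 16.5, -7.3, 2.15, 0, 0.16, 0],
  [1, 16.5, -7.3, 2.15, 0, 0.16, 0],
  [1, 16.5, -7.3, 2.15, 0, 0.16, 0],
  [1, 16.5, -7.3, 2.15, 0, 0.16, 0],
  [1, 16.5, -7.3, 2.15, 0, 0.16, 0],
  [1, 16.5, -7.3, 2.15, 0, 0.16, 0],
  [1, 16.5, -7.3, 2.15, 0, 0.16, 0],
  [1, 8, -3.5, 1, 0, 0.16, 0],
])

```text
t: 12.4
eef_pos: [0.6643, -0.1575, 0.4124]
ee_rot: [-2.798, 0.001, -1.542]
force: [0.4, -0.4, -2.9]
width: 0.0135
gripper_force: 45.0
```

>>> servo_tool([
  [1, 0, 2.2, 6, 0, 0, 0],
  [1, 0, 4.4, 12, 0, 0, 0],
  [1, 0, 4.4, 12, 0, 0, 0],
  [1, 0, 4.4, 12, 0, 0, 0],
  [1, 0, 4.4, 12, 0, 0, 0],
  [1, 0, 4.4, 12, 0, 0, 0],
  [1, 0, 4.4, 12, 0, 0, 0],
  [1, 0, 4.4, 12, 0, 0, 0],
  [1, 0, 4.4, 12, 0, 0, 0],
  [1, 0, 2.2, 6, 0, 0, 0],
  [1, 0, 0, 0, 0, 0, 0],
  [1, 0, 0, 0, 0, 0, 0],
])

```text
t: 13.4
eef_pos: [0.6628, -0.1549, 0.2984]
ee_rot: [-2.797, 0.002, -1.542]
force: [-0.9, -0.3, -2.4]
width: 0.0136
gripper_force: 45.0
```

Run:
```python
from h import *
s=arm.get_state();print(s['q'].round(2),s['width'])
x=np.load('seat.npy');G0,p0=cur();G,p=tool(x,False,[0,0.0,.05])
print(row(G0,p0,G,p,1).tolist())
M,t=frame(x,False)
# plate frame as held (from FK): grip centre = TCP-0.016*z tool
Mp=np.stack([-G0[:,0]*-1,-G0[:,2],-G0[:,1]],1); Mp[:,0]=np.cross(Mp[:,1],Mp[:,2]); tp=p0-.016*G0[:,2]
ims=[]
for n,c in (('side',(40,260,180,400)),('top',(140,320,280,500))):
    f=arm.grab_frame(n); im=f['color'][:,:,::-1].copy()
    def mk(Mx,tx,pts,col):
        for u in proj(f,np.array([tx+Mx@np.array(q) for q in pts])): cv2.circle(im,tuple(int(round(a)) for a in u),2,col,-1)
    mk(Mp,tp,[(sx*.09,y,.003) for sx in(1,-1) for y in(-.0225,-.1725)]+[(-.068,-.0575,.003),(.068,-.1125,.003)],(0,0,255))
    mk(M,t,[(-.068,-.0575,.02),(.068,-.1125,.02)],(255,0,0))
    r0,r1,c0,c1=c; ims.append(cv2.resize(im[r0:r1,c0:c1],(400,400*(r1-r0)//(c1-c0))))
h=min(i.shape[0] for i in ims); cv2.imwrite('pics/p1.png',np.hstack([i[:h] for i in ims]))
```

```text
[ 0.06  0.14 -0.18  0.01 -0.91 -0.04] 0.013600630679622631
[9.73, 28.16, 69.49, 0.23, 0.0, -0.3]
```

View pics/p1.png

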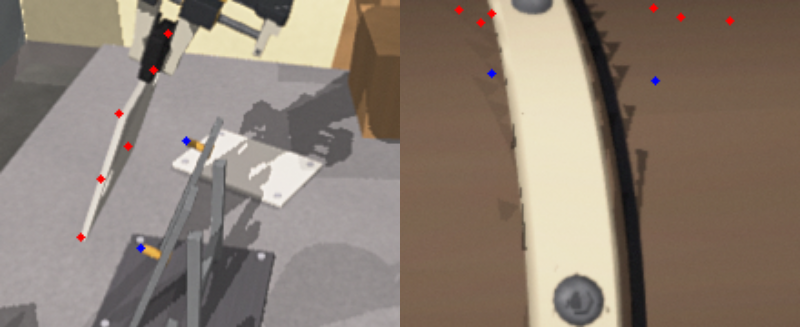

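The side view shows the plate in front of the pins (tips at crop (186,141) and (140,248)), and it matches the held-plate prediction. Next I'll move to 50 mm off the seat and check with the wrist camera.

>>> servo_tool([
  [1, 1, 2.8, 7, 0, 0, -0.03],
  [1, 1, 2.8, 7, 0, 0, -0.03],
  [1, 1, 2.8, 7, 0, 0, -0.03],
  [1, 1, 2.8, 7, 0, 0, -0.03],
  [1, 1, 2.8, 7, 0, 0, -0.03],
  [1, 1, 2.8, 7, 0, 0, -0.03],
  [1, 1, 2.8, 7, 0, 0, -0.03],
  [1, 1, 2.8, 7, 0, 0, -0.03],
  [1, 1, 2.8, 7, 0, 0, -0.03],
  [1, 1, 2.8, 6.5, 0, 0, -0.03],
  [1, 0, 0, 0, 0, 0, 0],
  [1, 0, 0, 0, 0, 0, 0],
])

```text
t: 14.5
eef_pos: [0.6603, -0.1652, 0.2229]
ee_rot: [-2.797, 0.0, -1.538]
force: [-0.1, -0.0, -1.9]
width: 0.0139
gripper_force: 45.0
```

Run:
```python
from h import *
x=np.load('plate.npy');G,p=tool(x,True,[0,0,0])
for e in ([.5703,.1646,.2063],[.5701,.1645,.2062]): print('plate rel tool at grasp',(G.T@(p-np.array(e))*1e3).round(1))
x=np.load('seat.npy');G0,p0=cur();G,p=tool(x,False,[0,0.0,.05]);print('to go',row(G0,p0,G,p,1).tolist())
M,t=frame(x,False)
f=arm.grab_frame('wrist'); im=f['color'][:,:,::-1].copy()
h=cv2.cvtColor(im,cv2.COLOR_BGR2HSV); m=cv2.inRange(h,(8,150,120),(28,255,255))
k,l,st,c=cv2.connectedComponentsWithStats(m)
for j in range(1,k):
    if st[j,4]>25: print(st[j],c[j].round(1))
print('pins pred',proj(f,np.array([t+M@np.array(q) for q in [(-.068,-.0575,.01),(.068,-.1125,.01)]])).round(1))
tp=p0-.016*G0[:,2]
Mp=np.stack([np.cross(-G0[:,2],-G0[:,1]),-G0[:,2],-G0[:,1]],1)
def mk(Mx,tx,pts,col):
    for u in proj(f,np.array([tx+Mx@np.array(q) for q in pts])): cv2.drawMarker(im,tuple(int(round(a)) for a in u),col,0,9)
mk(Mp,tp,[(sx*.09,-.0225,z) for sx in(1,-1) for z in (.003,-.003)],(0,0,255)); mk(M,t,[(-.068,-.0575,.02),(.068,-.1125,.02),(-.068,-.0575,.0),(.068,-.1125,.0)],(255,0,0))
cv2.imwrite('pics/w3.png',im)
```

```text
plate rel tool at grasp [-3.2 -2.9  0.1]
plate rel tool at grasp [-3.2 -2.7  0.1]
to go [-0.59, -0.07, -0.56, 0.27, 0.0, -0.06]
[332 113  40  19 623] [351.5 121.2]
[227 298   7  61 258] [229.5 328.1]
[313 299   9  60 272] [317.6 329.3]
[  66  373  401   22 5807] [285.4 384.4]
pins pred [[351.5 122.8]
 [326.3 296.7]]
```

View pics/w3.png

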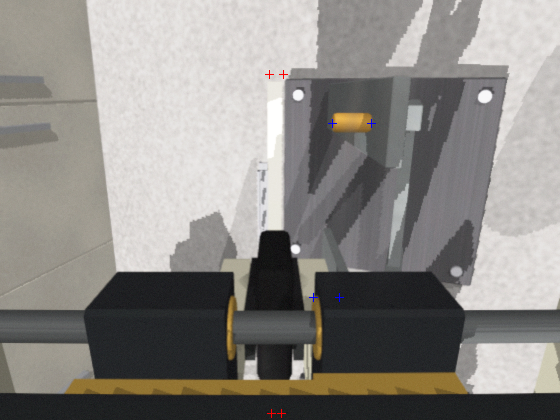

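The wrist view shows the upper pin at (351,121), on its prediction, and the rail facing outward (left). The plate end at y≈80 against 74 predicted confirms a ~3.3 mm sideways offset in the grip. I'll correct that and fit.

>>> servo_tool([
  [1, 1.5, 0, 0, 0, 0, 0],
  [1, 1.5, 0, 0, 0, 0, 0],
  [1, 0, 4, 0, 0, 0, 0],
  [1, 0, 4, 0, 0, 0, 0],
  [1, 0, 4, 0, 0, 0, 0],
  [1, 0, 4, 0, 0, 0, 0],
  [1, 0, 4, 0, 0, 0, 0],
  [1, 0, 4, 0, 0, 0, 0],
  [1, 0, 4, 0, 0, 0, 0],
  [1, 0, 4, 0, 0, 0, 0],
  [1, 0, 4, 0, 0, 0, 0],
  [1, 0, 4, 0, 0, 0, 0],
  [1, 0, 4, 0, 0, 0, 0],
  [1, 0, 0, 0, 0, 0, 0],
  [1, 0, 0, 0, 0, 0, 0],
])

```text
t: 15.8
eef_pos: [0.619, -0.1695, 0.2086]
ee_rot: [-2.796, 0.0, -1.538]
force: [0.9, -0.8, -2.0]
width: 0.0138
gripper_force: 45.0
```

>>> servo_tool([
  [1, 0, 1, 0, 0, 0, 0],
  [1, 0, 1, 0, 0, 0, 0],
  [1, 0, 1, 0, 0, 0, 0],
  [1, 0, 1, 0, 0, 0, 0],
  [1, 0, 0.5, 0, 0, 0, 0],
  [1, 0, 0, 0, 0, 0, 0],
])

```text
t: 16.3
eef_pos: [0.6155, -0.1695, 0.2074]
ee_rot: [-2.795, 0.0, -1.538]
force: [2.0, -0.3, -2.7]
width: 0.0137
gripper_force: 45.0
```

>>> servo_tool([
  [1, 0, 0.5, 0, 0, 0, 0],
  [1, 0, 0.5, 0, 0, 0, 0],
  [1, 0, 0.5, 0, 0, 0, 0],
  [1, 0, 0, 0, 0, 0, 0],
])

```text
t: 16.63
eef_pos: [0.6152, -0.1695, 0.2075]
ee_rot: [-2.793, 0.0, -1.538]
force: [6.4, -0.9, -4.0]
width: 0.0145
gripper_force: 45.0
```

>>> servo_tool([
  [1, 0, 0.5, 0, 0, 0, 0],
  [1, 0, 0.5, 0, 0, 0, 0],
  [1, 0, 0, 0, 0, 0, 0],
])

```text
t: 16.88
eef_pos: [0.6151, -0.1695, 0.2076]
ee_rot: [-2.791, -0.0, -1.537]
force: [8.8, -0.3, -4.7]
width: 0.0139
gripper_force: 45.0
```

>>> servo_tool([
  [1, 0, -0.3, 1, 0, 0, 0],
  [1, 0, -0.3, 1, 0, 0, 0],
  [1, 0, -0.3, 1, 0, 0, 0],
  [0.5, 0, 0, 0, 0, 0, 0],
  [-1, 0, 0, 0, 0, 0, 0],
  [-1, 0, 0, 0, 0, 0, 0],
  [-1, 0, 0, 0, 0, 0, 0],
  [-1, 0, 0, 0, 0, 0, 0],
  [-1, 0, 0, 0, 0, 0, 0],
  [-1, 0, 0, 0, 0, 0, 0],
])

```text
t: 17.72
eef_pos: [0.6141, -0.1696, 0.2034]
ee_rot: [-2.797, 0.001, -1.538]
force: [0.7, 0.7, -0.3]
width: 0.0546
gripper_force: 0.0
```

>>> servo_tool([
  [-1, 0, 0, 0, 0, 0, 0],
  [-1, 0, 0, 0, 0, 0, 0],
  [-1, 0, 0, 0, 0, 0, 0],
  [-1, 0, 0, 0, 0, 0, 0],
  [-1, 0, 0, 0, 0, 0, 0],
])

```text
t: 18.13
eef_pos: [0.6144, -0.1696, 0.2036]
ee_rot: [-2.796, 0.001, -1.538]
force: [0.2, -0.4, 0.1]
width: 0.0855
gripper_force: 0.0
```

Released with no contact force. Retreating along −tool z, then clear of the view.

>>> servo_tool([
  [-1, 0, 0, -5, 0, 0, 0],
  [-1, 0, 0, -10, 0, 0, 0],
  [-1, 0, 0, -15, 0, 0, 0],
  [-1, 0, 0, -15, 0, 0, 0],
  [-1, 0, 0, -15, 0, 0, 0],
  [-1, 0, 0, -15, 0, 0, 0],
  [-1, 0, 0, -15, 0, 0, 0],
  [-1, 0, 0, -15, 0, 0, 0],
  [-1, 0, 0, -15, 0, 0, 0],
  [-1, 0, 0, -15, 0, 0, 0],
  [-1, 0, 0, -15, 0, 0, 0],
  [-1, 0, 0, 0, 0, 0, 0],
])

```text
t: 19.13
eef_pos: [0.564, -0.1718, 0.3497]
ee_rot: [-2.79, -0.001, -1.538]
force: [0.4, 0.1, 1.2]
width: 0.0874
gripper_force: 0.0
```

Run:
```python
from h import *
x=np.load('seat.npy');M,t=frame(x,False); t=t+M@np.array([0,-.008,0])
ims=[]
for n,(r0,r1,c0,c1) in (('side',(80,260,180,360)),('wrist',(0,420,70,490))):
    f=arm.grab_frame(n); im=f['color'][:,:,::-1].copy(); 
    for d in arm.recognise('plate_grip',f)[:1]: print(n,d['conf'],(M.T@(world(f,d['at'])-t)*1e3).round(1))
    for u in proj(f,np.array([t+M@np.array(q) for q in [(a,b,.003) for a in(-.09,.09) for b in(-.0225,-.1725)]])): cv2.circle(im,tuple(int(round(a)) for a in u),2,(0,0,255),-1)
    ims.append(cv2.resize(im[r0:r1,c0:c1],(400,400)))
cv2.imwrite('pics/e.png',np.hstack(ims))
```

```text
side 0.62 [ 27.7 -36.2   3.6]
wrist 0.66 [-12.8  -4.6   0.1]
```

View pics/e.png

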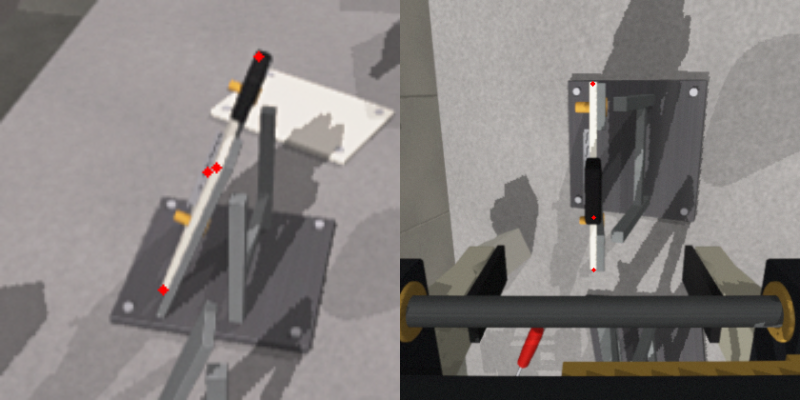

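The plate lies flat on the bars with both brass pins protruding through it (side crop (235,86) and (182,217)). The tab is up and the gripper is clear.

```bash
python3 -c "
from station import arm
print(arm.job_done())"
```

```text
the job is handed in; nothing more can be done
None
```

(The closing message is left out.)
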